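# Set the lantern cap half-turned and hold it short of the lock

### The arm

A 6-joint arm with a two-finger parallel gripper is mounted at the origin on the work surface. World frame = base frame: x ahead of the robot, y to its left, z up, the work surface at z = 0. Lengths are in m, angles in rad, forces in N, time in s.
With the tool pointing down it reaches from about 0.375 to 0.975 m from the base axis. Payload 3.8 kg.
Tool frame: the origin (TCP) lies midway between the tips of the shut fingers; the grasp point (between the pads) lies 19 mm behind it; z points along the fingers, y is the line along which they close (so a half turn about z gives the same grasp; the last joint's range is limited). The gripper opens to 85 mm and grips with 20 to 120 N. Pads are 22 mm wide; open, the fingers measure 114 mm over their backs; the gripper's body (76 mm by 85 mm) begins 54 mm behind the grasp point. The pads swing forward as they close: fully open they stand 13 mm farther back than shut.
Start: joints at [1.111, 0.264, 1.604, -0, 1.274, -0.037], TCP at [0.277, 0.616, 0.231] pointing down, gripper open.
Joint ranges: [-2.63, 2.63], [-0.94, 2.18], [0.31, 2.57], [-1.31, 4.45], [0, 2.66], [-2.55, 2.55]. Speed limits (rad/s): [2.57, 2.57, 3.14, 3.14, 3.14, 3.14].

### API

Orientations are given as a rotation vector (axis times angle).
In Python, from workcell import bot, imaging gives the robot as it stands.
- The arm moves only by the tool step_arm, never from a script. Its argument "series" is a list of rows, each an object of numbers: "grip": the closure, from -1 (fully open) to 1 (shut); "x", "y", "z": the shift along the tool's x, y, z normalised to -1 to 1, where 1 is 500 mm; "ax", "ay", "az": the turn, a rotation vector about the tool's x, y, z normalised to -1 to 1, where 1 is 30 degrees. A call has 1 to 12 rows; each row is the pose to reach, as a shift and turn from the pose commanded when the call began, along the tool's axes at that moment; what a row does not reach only later rows make up. A row lasts 1/10 s, in which the tool goes at most 50 mm and 8.59 degrees, less where a joint would pass 70% of its speed; a pose out of reach is approached as far as the arm can. A call with a number of a shift or a turn outside -1 to 1 is refused whole. A call with a gripper value outside its range is refused whole. The fingers move at their own pace and stop on an object; "force" is the grip in N (left out, the last holds). Time passes only in rows, so rows that repeat a pose let the fingers close. It gives the time, the measured TCP pose, the force, the opening and the grip force at its end, in the units of the state.
- bot.read_state(): the state, without advancing time (a new reading comes with each control period).
- imaging.read_camera(name): name is "scene" or "top" or "wrist"; returns a dict with "img" (400x640x3 uint8, red, green, blue), "fx", "fy", "cx", "cy" (pixels), "R" (3x3) and "t" (3): a world point X has camera coordinates R X + t. Camera axes: x right, y down, z forward; pixel columns grow to the right and rows downward; lengths in m; the calibration is good to about 2 mm. A picture is of the moment at which its call begins. There is no depth.
- bot.finish_job(): hands the job in; it is judged then, once.
The state is a dict: "time": time; "q": joint angles; "joint_vel": joint speeds; "joint_torque": joint torques, N m; "tool_pos": TCP position; "tcp_rot": TCP orientation; "wrist_force": force on the tool from outside, world axes, zero at the start; "torque": the same for the moment, N m; "width": opening from 0.0 (shut) to 1.0 (fully open); "grip_force": force on a finger pad.
Only numpy, scipy, OpenCV 4.12 (cv2) and the standard library are available. Lean on these libraries where they do the work, as an engineer would, in place of code of your own. Each camera call takes 0.05 s, during which the arm holds its last target. There are 200 camera calls.

### The job

Put the loose cap back on the lantern: line its wing grip and two lugs up with the two slots in the collar, press it down against the spring and turn it clockwise (seen from above) to halfway between the open mark and the lock mark, well short of where it clicks. I still have to settle the globe on its seat through the cage before it is locked, so finish with the cap still in your grip, held still and level at that half-way point, and do not let go. Leave the other things on the bench where they are.

Things in the scene. Friction and masses are not known exactly. Their poses are not given: they have to be found in the camera images.
- cap: Lantern's loose aluminium cap, 110 to 180 g, standing on its skirt. Round deck 96 mm across (11 to 15 mm above the origin) with black vent slots; below it a skirt 68 mm across, 11 mm deep, with two opposite bayonet lugs; on it a wing grip in line with the lugs. Same both ways round. Origin: on the axis, at the underside of skirt and lugs; x runs along the wing to a lug, z up.
- cap_wing (a point): Middle of the cap's wing grip, 29 mm above the cap's underside. The wing is a flat-sided upright bar 70 mm long (cap's x), 14 mm thick (cap's y), from the deck at 15 mm to 43 mm above the underside. Thin black lines on the deck run on from its two ends and point to the lugs.
- cap_lug (a point): Middle of the outer end of the cap's +x lug: 41 mm from the axis, 2.5 mm above the underside. Each lug is 12 mm wide, 5 mm high (0 to 5 mm above the underside), and sticks 7 mm out of the skirt's foot; the other is opposite, at -x.
- lantern: Camp lantern: glass globe, cage rods, wire bail hanging at one side, bayonet collar on top, in a charging dock screwed to the bench: it does not move. 140 mm across at the foot, 112 mm at the collar (130 mm over the bail's ears), 170 mm high. Origin: on the axis at the bench, z up; x runs through the collar's two opposite slots (+x and -x), its yaw varies.
- lantern_mouth (a point): Centre of the collar's mouth (73 mm across), level with its top, 170 mm up. A sprung plate lies 6 mm below; from there pressing takes 4 to 6 N. Pressed home, the deck rests on the collar, cap's underside 11 mm below this point. The lugs pass under the roof when the underside is over 9 mm below; turned, the spring lifts it back to 9 mm, against the roof.
- lantern_slot (a point): At the lantern's +x slot, 40 mm from the axis, level with the collar's top. Slots are 16 to 18 mm wide, open from the mouth to 43 mm from the axis. Clockwise (from above) of each a track runs under a roof 4 mm thick; counter-clockwise is a wall. A short black bar on the rim, 52 mm from the axis, in line with each slot is the open mark.
- lantern_lock (a point): Lock mark: black dot on the collar's rim, 52 mm from the axis, 76 degrees clockwise (from above) of the +x slot; the other is opposite. From about 71 degrees of turn the lugs spring up 2.5 mm into the lock pockets with a click. Halfway is 38 degrees clockwise of the open marks.
- cleat_case: Bystander: grey plastic ice-cleat case with two clasps, 130 x 95 x 48 mm, at the back. Origin centre of underside.
- tent_stake: Bystander: aluminium tent stake lying between lantern and cap, 195 mm long (along its x), 12 mm high. Origin centre of underside.
- spare_globe: Bystander: spare glass lantern globe, open at both ends, 88 mm across, 86 mm high, standing at the back. Origin centre of underside.
- vitamin_bottle: Bystander: white plastic vitamin bottle with twist cap, 56 mm across, 98 mm high, at the back. Origin centre of underside.
- boot_brush: Bystander: wooden boot brush, 160 x 45 x 40 mm, near the robot. Origin centre of underside.
- wax_tin: Bystander: flat round steel tin, 79 mm across, 26 mm high, near the robot. Origin centre of underside.
- flashlight: Bystander: dark metal flashlight lying down, 140 mm long (along its x), 37 mm high, near the robot. Origin under its middle.
- basket_left: Square wooden basket, 252 mm outside at the rim, 123 mm high, left of the centre. Does not move. Origin centre of underside.
- basket_right: Square wooden basket, as the other, right of the centre. Does not move. Origin centre of underside.
Mind the look-alikes: they are no part of the job. What is shaped like the cap but brown or red is not meant.

How it is judged:
By the outcome, as a careful person would: the job done as asked, in the order asked, and still so for the second after the job is handed in, while the arm keeps its last pose, push and grip.
It also fails if it takes over 42 s, if anything falls off the work surface, if the arm or the gripper's body presses on something with over 40 N, if the wrist force passes 120 N, or if a joint passes its speed limit or range.

## Working session

There is one attempt and no reset: what is moved stays moved. The work goes in short steps, Python scripts to look and compute and a tool call to move; the robot and the scene stay as the last step left them, time stands still between calls to the robot, and variables do not carry over. Pictures are saved under pics/ and viewed, at most 10 in all, crops included, and the job is handed in when it is done.

Besides the shell and the picture viewer there is one more tool, called after ">>>" as name(argument=value, ...), one argument or row to a line, values as JSON. step_arm: Moves the arm, as the interface text tells. Scaled input: -1 to 1 covers 500 mm each way for a shift and 30 degrees each way for a turn. Its arguments: {"type":"object","properties":{"series":{"type":"array","items":{"type":"object","properties":{"grip":{"type":"number"},"x":{"type":"number","minimum":-1,"maximum":1},"y":{"type":"number","minimum":-1,"maximum":1},"z":{"type":"number","minimum":-1,"maximum":1},"ax":{"type":"number","minimum":-1,"maximum":1},"ay":{"type":"number","minimum":-1,"maximum":1},"az":{"type":"number","minimum":-1,"maximum":1}}}},"force":{"type":"number"}},"required":["series"]}

```bash
mkdir -p pics; cat > h.py <<'E'
import numpy as np, cv2
from workcell import bot, imaging
from scipy.spatial.transform import Rotation as Ro
def cam(n, save=None):
    c=imaging.read_camera(n)
    if save: cv2.imwrite('pics/'+save, c['img'][...,::-1])
    return c
def ray(c,uv,z):
    R=np.array(c['R']);t=np.array(c['t']);o=-R.T@t
    d=R.T@np.array([(uv[0]-c['cx'])/c['fx'],(uv[1]-c['cy'])/c['fy'],1.])
    return o+d*(z-o[2])/d[2]
def proj(c,X):
    p=np.array(c['R'])@np.array(X)+c['t']; return np.array([c['fx']*p[0]/p[2]+c['cx'],c['fy']*p[1]/p[2]+c['cy']])
E
python3 - <<'E'
from h import *
for n in('scene','top'):
    c=cam(n,n+'0.png'); R=np.array(c['R']); print(n,c['fx'],-R.T@c['t'],R.round(2).tolist())
s=bot.read_state(); print(s['time'],s['tool_pos'],s['tcp_rot'],s['wrist_force'],s['width'])
print(Ro.from_rotvec(s['tcp_rot']).as_matrix().round(3))
E
```

```text
scene 452.33324541905006 [ 1.27598453 -0.74319407  1.21121264] [[0.64, 0.77, 0.0], [0.56, -0.47, -0.68], [-0.52, 0.43, -0.73]]
top 411.79613985607966 [ 0.36561386 -0.11174885  1.66060273] [[0.0, -1.0, -0.02], [-1.0, -0.0, -0.08], [0.08, 0.02, -1.0]]
0.1 [0.27664517 0.61496376 0.23007877] [-0.65905197 -3.07114087  0.00314038] [0.36854326 0.49754651 0.26862278] 0.9993062783065487
[[-0.912  0.41  -0.001]
 [ 0.41   0.912 -0.002]
 [ 0.    -0.002 -1.   ]]
```

View pics/top0.png

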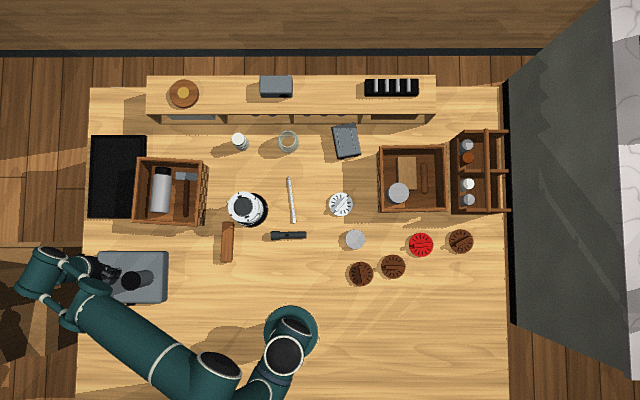

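View pics/scene0.png

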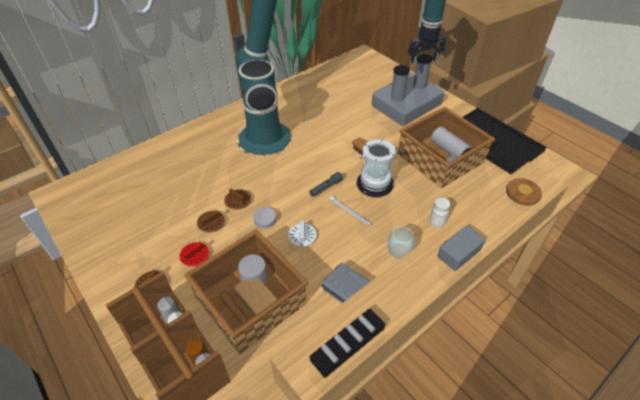

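The cap (silver-white with black vents) is at top (340,205) and the lantern collar at about (246,208). The brown and red look-alikes are at (360–460, 240–275). The stake at (291,200) lies between cap and lantern, with the flashlight at (288,235).

```bash
python3 - <<'E'
from h import *
im=cv2.imread('pics/top0.png')
c=cam('top')
print('cap',ray(c,(340,205),.02),'lant',ray(c,(246,208),.17))
a=cv2.resize(im[180:235,215:275],None,fx=6.5,fy=9,interpolation=cv2.INTER_CUBIC)
a=cv2.resize(im[178:238,213:278],(390,360),interpolation=cv2.INTER_CUBIC)
b=cv2.resize(im[178:238,308:373],(390,360),interpolation=cv2.INTER_CUBIC)
cv2.imwrite('pics/crop0.png',np.hstack([a,b]))
E
```

```text
cap [ 0.50377073 -0.19447186  0.02      ] lant [0.47914519 0.15498495 0.17      ]
```

View pics/crop0.png

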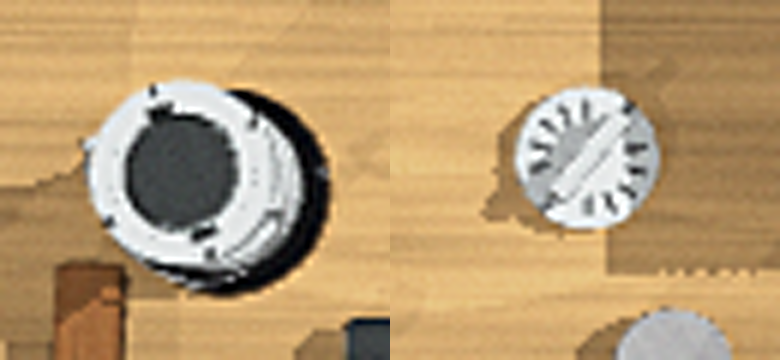

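>>> step_arm(
  series=[
    {"x":-0.746,"y":-0.674,"z":-0.3},
    {"x":-0.746,"y":-0.674,"z":-0.3},
    {"x":-0.746,"y":-0.674,"z":-0.3},
    {"x":-0.746,"y":-0.674,"z":-0.3},
    {"x":-0.746,"y":-0.674,"z":-0.3},
    {"x":-0.746,"y":-0.674,"z":-0.3},
    {"x":-0.746,"y":-0.674,"z":-0.3},
    {"x":-0.746,"y":-0.674,"z":-0.3},
    {"x":-0.746,"y":-0.674,"z":-0.3},
    {"x":-0.746,"y":-0.674,"z":-0.3},
    {"x":-0.746,"y":-0.674,"z":-0.3},
    {"x":-0.746,"y":-0.674,"z":-0.3},
  ],
)

```text
validation failed for argument at $.se...
```

```bash
python3 - <<'E'
from h import *
s=bot.read_state(); print(s['time'],s['tool_pos'],s['tcp_rot'],s['joint_vel'],s['q'])
c=cam('wrist','w0.png'); R=np.array(c['R']); print(-R.T@c['t'],R.round(2).tolist())
np.savez('w0.npz',**c)
print(proj(c,[.479,.155,.17]))
E
```

```text
0.15 [0.27671598 0.61503134 0.23021306] [-6.59083555e-01 -3.07122895e+00  2.79252431e-03] [-0.00088668 -0.00409221 -0.00507892 -0.00078576  0.00067761 -0.00092409] [ 1.11108409e+00  2.64618022e-01  1.60507777e+00 -1.19716534e-05
  1.27372825e+00 -3.69224767e-02]
[0.21168845 0.64305106 0.37363293] [[0.41, 0.91, -0.0], [0.88, -0.39, 0.28], [0.25, -0.12, -0.96]]
[-26.02026095 578.65993111]
```

View pics/w0.png

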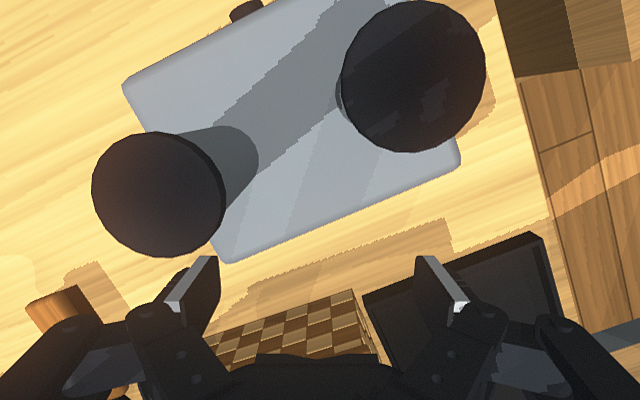

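The arm did not move because the call was refused. The picture still shows the start pose above a grey device, with the fingers at rows 250–310. I'll resend with all the fields filled in.

>>> step_arm(
  series=[
    {"grip":-1,"x":-0.746,"y":-0.674,"z":-0.3,"ax":0,"ay":0,"az":0},
    {"grip":-1,"x":-0.746,"y":-0.674,"z":-0.3,"ax":0,"ay":0,"az":0},
    {"grip":-1,"x":-0.746,"y":-0.674,"z":-0.3,"ax":0,"ay":0,"az":0},
    {"grip":-1,"x":-0.746,"y":-0.674,"z":-0.3,"ax":0,"ay":0,"az":0},
    {"grip":-1,"x":-0.746,"y":-0.674,"z":-0.3,"ax":0,"ay":0,"az":0},
    {"grip":-1,"x":-0.746,"y":-0.674,"z":-0.3,"ax":0,"ay":0,"az":0},
    {"grip":-1,"x":-0.746,"y":-0.674,"z":-0.3,"ax":0,"ay":0,"az":0},
    {"grip":-1,"x":-0.746,"y":-0.674,"z":-0.3,"ax":0,"ay":0,"az":0},
    {"grip":-1,"x":-0.746,"y":-0.674,"z":-0.3,"ax":0,"ay":0,"az":0},
    {"grip":-1,"x":-0.746,"y":-0.674,"z":-0.3,"ax":0,"ay":0,"az":0},
    {"grip":-1,"x":-0.746,"y":-0.674,"z":-0.3,"ax":0,"ay":0,"az":0},
    {"grip":-1,"x":-0.746,"y":-0.674,"z":-0.3,"ax":0,"ay":0,"az":0},
  ],
)

```text
time: 1.4
tool_pos: [0.4803, 0.1525, 0.3827]
tcp_rot: [0.666, 3.067, 0.0]
wrist_force: [-0.6, 0.0, -0.5]
width: 1.0
grip_force: 0.0
```

```bash
python3 - <<'E'
from h import *
c=cam('wrist','w1.png'); R=np.array(c['R']); print(-R.T@c['t'])
np.savez('w1.npz',**c)
print(proj(c,[.479,.155,.17]))
s=bot.read_state(); print(s['time'],s['tool_pos'],s['tcp_rot'],s['q'])
E
```

```text
[0.41496138 0.1806218  0.52592783]
[318.89452218 169.95009382]
1.45 [0.47940813 0.15405972 0.38177566] [6.64118829e-01 3.06986451e+00 1.22740945e-03] [ 2.61206473e-01 -1.22956169e-01  1.74510143e+00  3.70089983e-04
  1.51845594e+00 -8.83505574e-01]
```

View pics/w1.png

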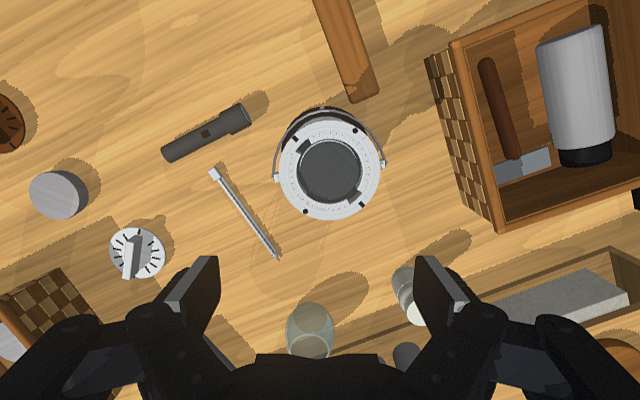

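The collar is centred near (330,170) in the wrist view. The open bars are at (295,140) and (362,205), the lock dots at (355,130) and (305,211), and the cap at (137,253).

```bash
python3 - <<'E'
from h import *
c=dict(np.load('w1.npz')); g=cv2.cvtColor(c['img'],cv2.COLOR_RGB2GRAY)
# fit collar via mouth ellipse + marks
def blobs(th,cen,z,r0,r1):
    n,l,s,ce=cv2.connectedComponentsWithStats((g<th).astype(np.uint8))
    for i in range(1,n):
        if s[i,4]<3: continue
        p=ray(c,ce[i],z)[:2]; d=p-cen; r=np.hypot(*d)
        if r0<r<r1: yield s[i,4],ce[i].round(1),p.round(4),round(r,4),round(np.degrees(np.arctan2(d[1],d[0])),1)
cen=np.array([.479,.155])
cen0=ray(c,(330,170),.17)[:2]; print('c0',cen0)
for th in (70,110):
    for b in blobs(th,cen0,.17,.0,.07): print(th,*b)
cen=ray(c,(137,253),.015)[:2]; print('cap',cen)
for b in blobs(110,cen,.015,.0,.06): print(*b)
E
```

```text
c0 [0.4841353  0.16611937]
70 91 [304.9 113.8] [0.4184 0.1663] 0.0657 179.9
70 59 [336.  109.1] [0.4276 0.198 ] 0.0649 150.6
70 444 [320.8 123.2] [0.4341 0.1775] 0.0513 167.2
70 17 [354.8 130.2] [0.4558 0.2076] 0.0503 124.4
70 16 [294.5 138. ] [0.4365 0.1455] 0.0519 -156.6
70 452 [319.2 181.7] [0.4912 0.1498] 0.0178 -66.7
70 10 [329.5 142. ] [0.456 0.178] 0.0306 157.2
70 5 [316.  145.2] [0.453  0.1633] 0.0312 -174.9
70 68 [356.8 162.1] [0.4884 0.1964] 0.0306 82.1
70 3 [310. 149.] [0.4541 0.1557] 0.0318 -161.0
70 15 [361.3 203.9] [0.5347 0.1827] 0.0532 18.2
70 15 [304.8 210.7] [0.5154 0.1208] 0.055 -55.4
110 921 [325.8 122.9] [0.436  0.1825] 0.0508 161.2
110 3347 [328.7 171.7] [0.4853 0.164 ] 0.0024 -60.6
110 3 [274. 173.] [0.4615 0.1084] 0.062 -111.4
110 23 [361.3 204.1] [0.5348 0.1826] 0.0533 18.0
110 21 [305. 211.] [0.5158 0.1209] 0.0552 -55.0
cap [ 0.50890455 -0.19770488]
12 [138.7 231.6] [ 0.477  -0.1734] 0.0401 142.8
337 [135.2 253.8] [ 0.5089 -0.2013] 0.0036 -89.7
3 [157. 237.] [ 0.498  -0.1508] 0.0481 103.1
11 [119.2 241.8] [ 0.479  -0.2136] 0.0339 -152.1
13 [150.4 243. ] [ 0.5027 -0.1669] 0.0314 101.4
15 [163.3 247. ] [ 0.518 -0.151] 0.0476 79.0
13 [115.9 248.7] [ 0.4873 -0.2258] 0.0355 -127.6
12 [154.2 250.2] [ 0.5166 -0.1682] 0.0305 75.4
14 [117.5 256.5] [ 0.5006 -0.2317] 0.035 -103.8
9 [155.3 257.8] [ 0.5295 -0.1741] 0.0313 48.8
6 [165.2 259.5] [ 0.5393 -0.1605] 0.048 50.7
9 [120.9 264.3] [ 0.5154 -0.2348] 0.0377 -80.0
10 [152.9 264.6] [ 0.5388 -0.1849] 0.0325 23.1
13 [146.9 268.8] [ 0.5414 -0.1988] 0.0325 -1.9
4 [120.5 272.5] [ 0.5283 -0.2443] 0.0505 -67.4
```

>>> step_arm(
  series=[
    {"grip":-1,"x":-0.34,"y":-0.616,"z":0.464,"ax":0,"ay":0,"az":0.42},
    {"grip":-1,"x":-0.34,"y":-0.616,"z":0.464,"ax":0,"ay":0,"az":0.42},
    {"grip":-1,"x":-0.34,"y":-0.616,"z":0.464,"ax":0,"ay":0,"az":0.42},
    {"grip":-1,"x":-0.34,"y":-0.616,"z":0.464,"ax":0,"ay":0,"az":0.42},
    {"grip":-1,"x":-0.34,"y":-0.616,"z":0.464,"ax":0,"ay":0,"az":0.42},
    {"grip":-1,"x":-0.34,"y":-0.616,"z":0.464,"ax":0,"ay":0,"az":0.42},
    {"grip":-1,"x":-0.34,"y":-0.616,"z":0.464,"ax":0,"ay":0,"az":0.42},
    {"grip":-1,"x":-0.34,"y":-0.616,"z":0.464,"ax":0,"ay":0,"az":0.42},
    {"grip":-1,"x":-0.34,"y":-0.616,"z":0.464,"ax":0,"ay":0,"az":0.42},
    {"grip":-1,"x":-0.34,"y":-0.616,"z":0.464,"ax":0,"ay":0,"az":0.42},
    {"grip":-1,"x":-0.34,"y":-0.616,"z":0.464,"ax":0,"ay":0,"az":0.42},
    {"grip":-1,"x":-0.34,"y":-0.616,"z":0.464,"ax":0,"ay":0,"az":0.42},
  ],
)

```text
time: 2.65
tool_pos: [0.5084, -0.194, 0.1505]
tcp_rot: [0.989, 2.98, 0.001]
wrist_force: [-0.4, 1.1, -0.7]
width: 1.004
grip_force: 0.0
```

```bash
python3 - <<'E'
from h import *
c=cam('wrist','w2.png'); np.savez('w2.npz',**c)
s=bot.read_state(); print(s['time'],s['tool_pos'],s['tcp_rot'],s['q'],s['wrist_force'])
E
```

```text
2.7 [ 0.5085414  -0.1940619   0.15069255] [9.88791798e-01 2.97967272e+00 5.01183957e-04] [-4.10637242e-01  8.20238501e-02  1.97073877e+00  5.77173389e-04
  1.08672694e+00 -1.34087933e+00] [-0.06369855 -0.05317734  0.68845005]
```

View pics/w2.png

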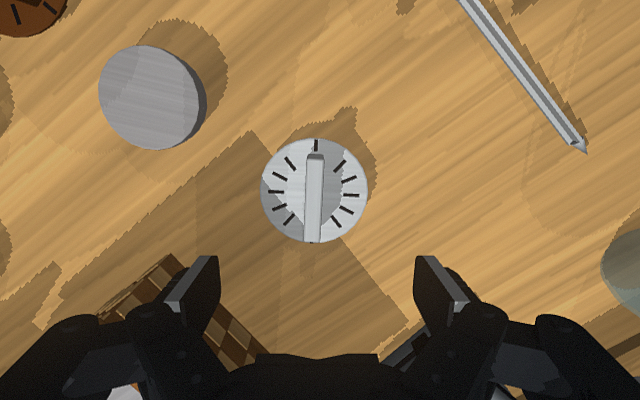

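The cap is seen from above with its deck centre near (314,191), and the wing runs (316,157)–(313,242), nearly aligned with tool x. Next I'll refine centre and yaw from the vent slots.

```bash
python3 - <<'E'
from h import *
c=dict(np.load('w2.npz')); g=cv2.cvtColor(c['img'],cv2.COLOR_RGB2GRAY)
n,l,s,ce=cv2.connectedComponentsWithStats((g<75).astype(np.uint8))
P=[];cen=ray(c,(314,191),.015)[:2]
for i in range(1,n):
    p=ray(c,ce[i],.015)[:2];d=p-cen;r=np.hypot(*d)
    if s[i,4]>=8 and r<.05:
        a=np.degrees(np.arctan2(d[1],d[0])); print(s[i,4],ce[i].round(1),p.round(4),r.round(4),a.round(1)); 
        if .027<r<.038: P.append(p)
P=np.array(P); print(len(P),P.mean(0), 'lsq circle',end=' ')
A=np.c_[2*P,np.ones(len(P))]; x=np.linalg.lstsq(A,(P**2).sum(1),rcond=None)[0]; print(x[:2],np.sqrt(x[2]+x[:2]@x[:2]))
# wing yaw: edges of top face
e=cv2.Canny(g,40,120)[150:240,295:335]
L=cv2.HoughLinesP(e,1,np.pi/360,20,minLineLength=35,maxLineGap=6)
for a in (L.reshape(-1,4) if L is not None else []):
    a=a+[295,150,295,150]; p,q=ray(c,a[:2],.043),ray(c,a[2:],.043); d=(p-q)*np.sign((q-p)[0]); print(a,p[:2].round(4),q[:2].round(4),np.degrees(np.arctan2(d[1],d[0])).round(1))
E
```

```text
38 [315.5 145.2] [ 0.4766 -0.1724] 0.04 141.3
46 [289.9 163.5] [ 0.476  -0.1994] 0.0319 -176.4
51 [338.9 166. ] [ 0.5029 -0.167 ] 0.0309 99.3
40 [279.6 176. ] [ 0.4793 -0.2133] 0.0327 -151.1
41 [348.  179.2] [ 0.5171 -0.1673] 0.0315 72.9
38 [274.7 191.3] [ 0.4874 -0.2253] 0.0346 -126.4
35 [351.4 194.7] [ 0.5303 -0.173 ] 0.0332 47.4
46 [278.7 206.7] [ 0.5006 -0.2313] 0.0346 -102.1
35 [346.  209.4] [ 0.5386 -0.1847] 0.0333 22.5
42 [288.3 219.3] [ 0.515  -0.2318] 0.0351 -78.2
37 [335.4 220.9] [ 0.5418 -0.1987] 0.0339 -2.2
10 [ 0.508891   -0.19918789] lsq circle [ 0.50899233 -0.19933666] 0.03313489616237388
[321 236 325 159] [ 0.5362 -0.2113] [ 0.4869 -0.1709] 140.7
[319 233 323 154] [ 0.5331 -0.2111] [ 0.4828 -0.1699] 140.7
[302 224 306 157] [ 0.5185 -0.2175] [ 0.4769 -0.1817] 139.3
```

>>> step_arm(
  force=60,
  series=[
    {"grip":-1,"x":-0.007,"y":-0.008,"z":0.1,"ax":0,"ay":0,"az":0.103},
    {"grip":-1,"x":-0.007,"y":-0.008,"z":0.2,"ax":0,"ay":0,"az":0.103},
    {"grip":-1,"x":-0.007,"y":-0.008,"z":0.25,"ax":0,"ay":0,"az":0.103},
    {"grip":-1,"x":-0.007,"y":-0.008,"z":0.265,"ax":0,"ay":0,"az":0.103},
    {"grip":-1,"x":-0.007,"y":-0.008,"z":0.265,"ax":0,"ay":0,"az":0.103},
    {"grip":1,"x":-0.007,"y":-0.008,"z":0.265,"ax":0,"ay":0,"az":0.103},
    {"grip":1,"x":-0.007,"y":-0.008,"z":0.265,"ax":0,"ay":0,"az":0.103},
    {"grip":1,"x":-0.007,"y":-0.008,"z":0.265,"ax":0,"ay":0,"az":0.103},
    {"grip":1,"x":-0.007,"y":-0.008,"z":0.265,"ax":0,"ay":0,"az":0.103},
    {"grip":1,"x":-0.007,"y":-0.008,"z":0.265,"ax":0,"ay":0,"az":0.103},
    {"grip":1,"x":-0.007,"y":-0.008,"z":0.265,"ax":0,"ay":0,"az":0.103},
    {"grip":1,"x":-0.007,"y":-0.008,"z":0.265,"ax":0,"ay":0,"az":0.103},
  ],
)

```text
time: 3.9
tool_pos: [0.5087, -0.2011, 0.0177]
tcp_rot: [1.072, 2.951, -0.0]
wrist_force: [-0.6, 1.5, 6.8]
width: 0.153
grip_force: 59.6
```

```bash
python3 - <<'E'
from h import *
s=bot.read_state(); print(s)
print(2*np.degrees(np.arctan2(s['tcp_rot'][1],s['tcp_rot'][0])))
E
```

```text
{'time': 3.9, 'q': array([-4.22107822e-01,  2.52824866e-01,  2.05625661e+00,  1.02990662e-04,
        8.30858794e-01, -1.29613407e+00]), 'joint_vel': array([-7.94892701e-05,  8.70619734e-04,  7.57818621e-05, -1.86293075e-03,
        9.19562400e-04,  3.36593078e-04]), 'joint_torque': array([-1.52843711e-01, -3.94557130e+01, -2.62691420e+01, -7.47681619e-02,
       -1.63649130e-01,  1.72219199e-03]), 'tool_pos': array([ 0.50872508, -0.2011452 ,  0.01772412]), 'tcp_rot': array([ 1.07201578e+00,  2.95127092e+00, -7.19009963e-05]), 'wrist_force': array([-0.59129776,  1.46325758,  6.8027289 ]), 'torque': array([ 0.04766337,  0.06082209, -0.0042006 ]), 'grip_force': 59.597219824790955, 'width': 0.15339760358397528}
140.0740403219435
```

>>> step_arm(
  series=[
    {"grip":1,"x":0,"y":0,"z":-0.04,"ax":0,"ay":0,"az":0},
    {"grip":1,"x":0,"y":0,"z":-0.14,"ax":0,"ay":0,"az":0},
    {"grip":1,"x":0,"y":0,"z":-0.24,"ax":0,"ay":0,"az":0},
    {"grip":1,"x":0,"y":0,"z":-0.34,"ax":0,"ay":0,"az":0},
    {"grip":1,"x":0.504,"y":0.53,"z":-0.524,"ax":0,"ay":0,"az":-1},
    {"grip":1,"x":0.504,"y":0.53,"z":-0.524,"ax":0,"ay":0,"az":-1},
    {"grip":1,"x":0.504,"y":0.53,"z":-0.524,"ax":0,"ay":0,"az":-1},
    {"grip":1,"x":0.504,"y":0.53,"z":-0.524,"ax":0,"ay":0,"az":-1},
    {"grip":1,"x":0.504,"y":0.53,"z":-0.524,"ax":0,"ay":0,"az":-1},
    {"grip":1,"x":0.504,"y":0.53,"z":-0.524,"ax":0,"ay":0,"az":-1},
    {"grip":1,"x":0.504,"y":0.53,"z":-0.524,"ax":0,"ay":0,"az":-1},
    {"grip":1,"x":0.504,"y":0.53,"z":-0.524,"ax":0,"ay":0,"az":-1},
  ],
)

```text
time: 5.1
tool_pos: [0.4838, 0.1674, 0.2792]
tcp_rot: [-0.268, -3.13, -0.002]
wrist_force: [0.3, -0.7, -1.3]
width: 0.151
grip_force: 59.0
```

```bash
python3 - <<'E'
from h import *
s=bot.read_state(); print(s['time'],s['tool_pos'],s['tcp_rot'],s['wrist_force'],s['torque'],s['width'],s['q'])
print(2*np.degrees(np.arctan2(s['tcp_rot'][1],s['tcp_rot'][0])))
E
```

```text
5.1 [0.48378824 0.1674323  0.27915876] [-2.67710182e-01 -3.12996798e+00 -1.85191613e-03] [ 0.27518176 -0.73288823 -1.30321438] [-0.10623612 -0.04447196  0.00099193] 0.15102684786424786 [ 2.83730236e-01 -7.53048439e-02  1.88527043e+00  1.20479134e-03
  1.33138490e+00 -1.11670439e+00]
-189.77736716535293
```

>>> step_arm(
  series=[
    {"grip":1,"x":0,"y":0,"z":0,"ax":0,"ay":0,"az":-1},
    {"grip":1,"x":0,"y":0,"z":0,"ax":0,"ay":0,"az":-1},
    {"grip":1,"x":0,"y":0,"z":0,"ax":0,"ay":0,"az":-1},
    {"grip":1,"x":0,"y":0,"z":0,"ax":0,"ay":0,"az":-1},
    {"grip":1,"x":0,"y":0,"z":0,"ax":0,"ay":0,"az":-1},
    {"grip":1,"x":0,"y":0,"z":0,"ax":0,"ay":0,"az":-1},
  ],
)

```text
time: 5.7
tool_pos: [0.4842, 0.164, 0.278]
tcp_rot: [0.544, -3.093, 0.0]
wrist_force: [-0.3, 0.1, -1.4]
width: 0.153
grip_force: 59.0
```

```bash
python3 - <<'E'
from h import *
c=cam('wrist','w3.png'); np.savez('w3.npz',**c)
for i in range(4):
    s=bot.read_state(); print(s['time'],s['tool_pos'],(2*np.degrees(np.arctan2(s['tcp_rot'][1],s['tcp_rot'][0])))%360)
    if i<3: cam('top')
E
```

```text
5.75 [0.48430649 0.16401931 0.27817491] 199.98605482067003
5.8 [0.48440896 0.16403929 0.27835981] 200.00235653783275
5.85 [0.48450211 0.16406293 0.27846551] 200.01718407149698
5.9 [0.48457305 0.16410466 0.27859093] 200.02831784987916
```

View pics/w3.png

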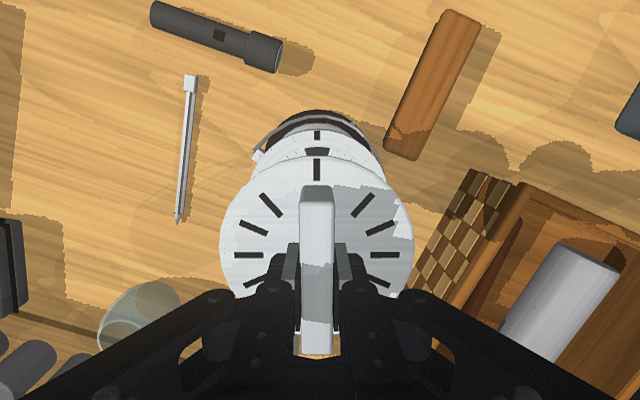

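The held cap's deck line at (317,170) lines up with the collar's open mark at (317,135) and its slot at (317,152). Now I'll measure the cap's offset in the hand, plus the mark.

```bash
python3 - <<'E'
from h import *
c=dict(np.load('w3.npz')); g=cv2.cvtColor(c['img'],cv2.COLOR_RGB2GRAY)
zd=.2785-.003; tcp=np.array([.4845,.1641])
n,l,s,ce=cv2.connectedComponentsWithStats((g<75).astype(np.uint8))
P=[]
for i in range(1,n):
    u,v=ce[i]
    if s[i,4]>=8 and 215<u<420 and 120<v<270:
        z=.17 if v<158 else zd
        p=ray(c,ce[i],z)[:2]; d=p-tcp
        print(s[i,4],ce[i].round(1),p.round(4),np.hypot(*d).round(4),np.degrees(np.arctan2(d[1],d[0])).round(1)%360)
        if v>=190 and s[i,4]>60: P.append(p)
P=np.array(P); print(len(P))
r=.0331
from scipy.optimize import least_squares
print('centre fixed r',least_squares(lambda x:np.hypot(*(P-x).T)-r,tcp).x, 'free',least_squares(lambda x:np.hypot(*(P-x[:2]).T)-x[2],[*tcp,r]).x)
# deck rim left/right edges: silhouettes
m=(g>150).astype(np.uint8)
for v in (215,230,245):
    row=np.where((c['img'][v,:,2].astype(int)>c['img'][v,:,0].astype(int)-25)&(np.arange(640)>200)&(np.arange(640)<430))[0]; print(v,row.min(),row.max(),[ray(c,(u,v),zd)[:2].round(4).tolist() for u in(row.min(),row.max())])
E
```

```text
657 [315.8 130.8] [0.4341 0.1442] 0.0542 201.6
50 [316.5 134.7] [0.4367 0.1456] 0.0513 201.1
155 [316.9 150.9] [0.448  0.1501] 0.0391 201.0
9 [408.  158.1] [0.4243 0.1846] 0.0636 161.2
126 [316.5 169. ] [0.4429 0.1478] 0.0447 201.4
164 [270.3 204.5] [0.466  0.1333] 0.036 239.0
174 [362.2 204.6] [0.4514 0.1735] 0.0344 164.1
154 [253.  227.4] [0.4796 0.129 ] 0.0354 262.0
171 [379.6 227.5] [0.4591 0.1856] 0.0333 139.7
10 [293.5 243. ] [0.4806 0.1497] 0.0149 254.9
10 [339.5 243. ] [0.473  0.1706] 0.0131 150.6
130 [248.3 254.8] [0.494 0.131] 0.0345 286.1
152 [384.  254.2] [0.4712 0.1931] 0.0319 114.7
6
centre fixed r [0.48238476 0.16198397] free [0.48238246 0.16198313 0.03309842]
215 225 407 [[0.4781, 0.1148], [0.4489, 0.1953]]
230 221 412 [[0.4861, 0.115], [0.455, 0.2006]]
245 219 414 [[0.4939, 0.1162], [0.4617, 0.2048]]
```

>>> step_arm(
  series=[
    {"grip":1,"x":-0.0056,"y":0.0004,"z":0.08,"ax":0,"ay":0,"az":-0.02},
    {"grip":1,"x":-0.0056,"y":0.0004,"z":0.14,"ax":0,"ay":0,"az":-0.02},
    {"grip":1,"x":-0.0056,"y":0.0004,"z":0.168,"ax":0,"ay":0,"az":-0.02},
    {"grip":1,"x":-0.0056,"y":0.0004,"z":0.168,"ax":0,"ay":0,"az":-0.02},
    {"grip":1,"x":-0.0056,"y":0.0004,"z":0.168,"ax":0,"ay":0,"az":-0.02},
    {"grip":1,"x":-0.0056,"y":0.0004,"z":0.168,"ax":0,"ay":0,"az":-0.02},
  ],
)

```text
time: 6.5
tool_pos: [0.4887, 0.1658, 0.1969]
tcp_rot: [-0.563, 3.087, 0.001]
wrist_force: [-0.5, 0.1, -2.0]
width: 0.151
grip_force: 59.0
```

```bash
python3 - <<'E'
from h import *
from scipy.optimize import least_squares
c=cam('wrist','w4.png'); np.savez('w4.npz',**c); cv2.imwrite('pics/w4c.png',cv2.imread('pics/w4.png')[100:300,180:460])
s=bot.read_state(); print(s['time'],s['tool_pos'],(2*np.degrees(np.arctan2(s['tcp_rot'][1],s['tcp_rot'][0])))%360,s['wrist_force'])
tcp=s['tool_pos'][:2]; zd=s['tool_pos'][2]-.003
g=cv2.cvtColor(c['img'],cv2.COLOR_RGB2GRAY)
n,l,st,ce=cv2.connectedComponentsWithStats((g<75).astype(np.uint8))
P=[]
for i in range(1,n):
    u,v=ce[i]
    if st[i,4]>=8 and 215<u<420 and 100<v<270:
        z=.17 if v<158 else zd
        p=ray(c,ce[i],z)[:2]; print(st[i,4],ce[i].round(1),p.round(4))
        if v>=190 and st[i,4]>100: P.append(p)
P=np.array(P); print(len(P),least_squares(lambda x:np.hypot(*(P-x).T)-.0331,tcp).x)
E
```

```text
6.55 [0.48865872 0.16575206 0.19692872] 200.67691238776263 [-0.79576967 -0.68103967 -1.45837047]
319 [318.4 109.3] [0.4232 0.1409]
1093 [316.  128.5] [0.4324 0.1431]
105 [317.5 137.9] [0.4366 0.1455]
126 [316.5 169. ] [0.4476 0.1491]
162 [270.3 204.5] [0.4709 0.1348]
177 [362.3 204.5] [0.4558 0.175 ]
80 [411.9 211.6] [0.4508 0.1982]
154 [252.9 227.4] [0.4847 0.1306]
170 [379.6 227.5] [0.4635 0.1872]
14 [292.  243.7] [0.4861 0.1509]
10 [339.5 243. ] [0.4776 0.1723]
133 [248.3 254.9] [0.4992 0.1328]
162 [384.1 254.4] [0.4755 0.195 ]
6 [0.48686975 0.16372118]
```

View pics/w4c.png

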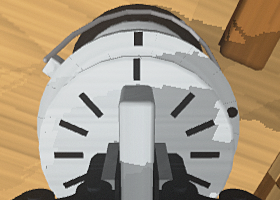

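The deck line and the open bar are in line at crop (138,68) and (138,38), and the lock dot is at (232,112). I'll make a small correction of +1.5 mm along x and ease it down into the slots.

>>> step_arm(
  series=[
    {"grip":1,"x":0.003,"y":0.0006,"z":0.008,"ax":0,"ay":0,"az":0},
    {"grip":1,"x":0.003,"y":0.0006,"z":0.014,"ax":0,"ay":0,"az":0},
    {"grip":1,"x":0.003,"y":0.0006,"z":0.02,"ax":0,"ay":0,"az":0},
    {"grip":1,"x":0.003,"y":0.0006,"z":0.024,"ax":0,"ay":0,"az":0},
    {"grip":1,"x":0.003,"y":0.0006,"z":0.024,"ax":0,"ay":0,"az":0},
    {"grip":1,"x":0.003,"y":0.0006,"z":0.024,"ax":0,"ay":0,"az":0},
  ],
)

```text
time: 7.15
tool_pos: [0.4856, 0.1651, 0.1827]
tcp_rot: [0.564, -3.09, 0.0]
wrist_force: [-0.3, -0.3, -1.6]
width: 0.146
grip_force: 59.0
```

No contact force at about 5 mm below the collar top, so the lugs are in the slots. Pressing on.

>>> step_arm(
  series=[
    {"grip":1,"x":0,"y":0,"z":0.004,"ax":0,"ay":0,"az":0},
    {"grip":1,"x":0,"y":0,"z":0.008,"ax":0,"ay":0,"az":0},
    {"grip":1,"x":0,"y":0,"z":0.011,"ax":0,"ay":0,"az":0},
    {"grip":1,"x":0,"y":0,"z":0.011,"ax":0,"ay":0,"az":0},
    {"grip":1,"x":0,"y":0,"z":0.011,"ax":0,"ay":0,"az":0},
  ],
)

```text
time: 7.65
tool_pos: [0.486, 0.1652, 0.1778]
tcp_rot: [-0.564, 3.09, 0.0]
wrist_force: [-1.0, -0.6, 3.7]
width: 0.15
grip_force: 59.6
```

```bash
python3 - <<'E'
from h import *
for i in range(3):
    s=bot.read_state(); print(s['time'],s['tool_pos'],(2*np.degrees(np.arctan2(s['tcp_rot'][1],s['tcp_rot'][0])))%360,s['wrist_force'],s['torque']); cam('top')
E
```

```text
7.65 [0.48596924 0.16515996 0.17776131] 200.68461162916805 [-0.96995999 -0.60863552  3.73919539] [-0.04337693  0.23780743 -0.02964163]
7.7 [0.4859844  0.16516419 0.17772883] 200.68207217236647 [-0.74743928 -0.85240986  3.71207304] [-0.06664737  0.1959232  -0.03391015]
7.75 [0.48597565 0.16516347 0.1776731 ] 200.6847361248055 [-0.64447457 -0.72003866  3.470975  ] [-0.06278845  0.20469376  0.04172042]
```

>>> step_arm(
  series=[
    {"grip":1,"x":0,"y":0,"z":0.0016,"ax":0,"ay":0,"az":0},
    {"grip":1,"x":0,"y":0,"z":0.0026,"ax":0,"ay":0,"az":0},
    {"grip":1,"x":0,"y":0,"z":0.0026,"ax":0,"ay":0,"az":0},
  ],
)

```text
time: 8.1
tool_pos: [0.486, 0.1652, 0.1767]
tcp_rot: [-0.564, 3.09, 0.0]
wrist_force: [-2.5, -1.3, 7.4]
width: 0.149
grip_force: 60.4
```

It's pressed home (deck contact, about 9 N over baseline). Now the first part of the clockwise turn.

>>> step_arm(
  series=[
    {"grip":1,"x":0,"y":0,"z":0,"ax":0,"ay":0,"az":0.1},
    {"grip":1,"x":0,"y":0,"z":0,"ax":0,"ay":0,"az":0.2},
    {"grip":1,"x":0,"y":0,"z":0,"ax":0,"ay":0,"az":0.3},
    {"grip":1,"x":0,"y":0,"z":0,"ax":0,"ay":0,"az":0.4},
    {"grip":1,"x":0,"y":0,"z":0,"ax":0,"ay":0,"az":0.4},
  ],
)

```text
time: 8.6
tool_pos: [0.4866, 0.1653, 0.1767]
tcp_rot: [-0.236, 3.131, 0.001]
wrist_force: [-0.2, -0.7, 4.9]
width: 0.151
grip_force: 60.0
```

```bash
python3 - <<'E'
from h import *
s=bot.read_state(); print(s['time'],s['tool_pos'],(2*np.degrees(np.arctan2(s['tcp_rot'][1],s['tcp_rot'][0])))%360,s['wrist_force'],s['torque'],s['width'])
E
```

```text
8.6 [0.48660114 0.16531407 0.17671103] 188.62059449913673 [-0.24281471 -0.66220439  4.88747112] [-0.03292375  0.0770913  -0.1249785 ] 0.1509853553895509
```

>>> step_arm(
  series=[
    {"grip":1,"x":0,"y":0,"z":0,"ax":0,"ay":0,"az":0.12},
    {"grip":1,"x":0,"y":0,"z":0,"ax":0,"ay":0,"az":0.25},
    {"grip":1,"x":0,"y":0,"z":0,"ax":0,"ay":0,"az":0.38},
    {"grip":1,"x":0,"y":0,"z":0,"ax":0,"ay":0,"az":0.51},
    {"grip":1,"x":0,"y":0,"z":0,"ax":0,"ay":0,"az":0.64},
    {"grip":1,"x":0,"y":0,"z":0,"ax":0,"ay":0,"az":0.76},
    {"grip":1,"x":0,"y":0,"z":0,"ax":0,"ay":0,"az":0.867},
    {"grip":1,"x":0,"y":0,"z":0,"ax":0,"ay":0,"az":0.867},
    {"grip":1,"x":0,"y":0,"z":0,"ax":0,"ay":0,"az":0.867},
  ],
)

```text
time: 9.5
tool_pos: [0.4867, 0.1652, 0.1767]
tcp_rot: [0.473, 3.104, 0.001]
wrist_force: [-0.1, -0.2, 5.3]
width: 0.153
grip_force: 60.0
```

```bash
python3 - <<'E'
from h import *
c=cam('wrist','w5.png'); np.savez('w5.npz',**c); cv2.imwrite('pics/w5c.png',cv2.imread('pics/w5.png')[90:320,160:480])
s=bot.read_state(); print(s['time'],s['tool_pos'],(2*np.degrees(np.arctan2(s['tcp_rot'][1],s['tcp_rot'][0])))%360,s['tcp_rot'],s['wrist_force'],s['torque'],s['width'])
L=np.array([.4856,.1641])
g=cv2.cvtColor(c['img'],cv2.COLOR_RGB2GRAY)
n,l,st,ce=cv2.connectedComponentsWithStats((g<75).astype(np.uint8))
for i in range(1,n):
    u,v=ce[i]
    if st[i,4]>=8 and 200<u<440 and 100<v<270:
        p=ray(c,ce[i],.172)[:2];d=p-L; print(st[i,4],ce[i].round(1),p.round(4),np.hypot(*d).round(4),np.degrees(np.arctan2(d[1],d[0])).round(1)%360)
E
```

```text
9.55 [0.486685   0.16521378 0.1767431 ] 162.6620548761052 [4.73194281e-01 3.10357804e+00 1.09549408e-03] [-0.01077726 -0.12017355  4.35328566] [-0.13849427  0.0670104  -0.09276026] 0.14920241567334225
413 [316.5 113.2] [0.4216 0.1842] 0.0671 162.5
1282 [316.4 133.9] [0.43   0.1815] 0.0582 162.6
127 [316.5 168.9] [0.4451 0.1769] 0.0425 162.5
134 [246.5 171.2] [0.4365 0.1459] 0.0523 200.4
128 [386.2 170.6] [0.4554 0.2071] 0.0526 125.1
162 [270.3 204.5] [0.4548 0.151 ] 0.0335 203.1
179 [362.3 204.6] [0.4678 0.1924] 0.0334 122.1
153 [252.8 227.3] [0.4631 0.139 ] 0.0337 228.1
166 [379.8 227.5] [0.4816 0.1975] 0.0336 96.9
15 [291.7 244. ] [0.477  0.1542] 0.0131 229.3
10 [339.5 243. ] [0.4835 0.1767] 0.0127 99.4
143 [248.4 254. ] [0.4757 0.132 ] 0.0336 252.9
142 [384.  254.9] [0.4963 0.1959] 0.0335 71.5
```

View pics/w5c.png

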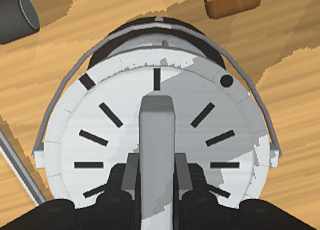

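The cap's deck line sits at 162.5°, between the open bar at 200.4° and the lock dot at 125.1° (midpoint 162.75°). It is level, gripped at 60 N and still, so I'm handing it in.

```bash
python3 -c "
from h import *
print(abs(bot.read_state()['joint_vel']).max()); print(bot.finish_job())"
```

```text
0.0013905116548553142
the job is handed in; nothing more can be done
None
```

The cap is on the lantern, pressed down and turned 38° clockwise to halfway between the open and lock marks (within about half a degree by camera), short of the click; it is held still and level in the grip, and the job is handed in.

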